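# Stand the loaded clay tamper heavy end down on the drying board

## Robot

A 7-joint arm with a two-finger parallel gripper is mounted at the origin on the work surface. World frame = base frame: x ahead of the robot, y to its left, z up, the work surface at z = 0. Lengths are in m, angles in rad, forces in N, time in s.
With the tool pointing down it reaches from about 0.425 to 1.025 m from the base axis. Payload 9.4 kg.
Tool frame: the origin (TCP) lies on the front face of the gripper's body, between the roots of the fingers; the fingertips stand 84 mm ahead of it and the grasp point (between the pads) lies 65 mm ahead of it; z points along the fingers, y is the line along which they close (so a half turn about z gives the same grasp; the last joint's range is limited). The gripper opens to 93 mm and grips with 3 to 60 N. Pads are 15 mm wide; open, the fingers measure 128 mm over their backs; the gripper's body (75 mm by 188 mm) begins 65 mm behind the grasp point.
Start: joints at [-1.365, 0.599, -0.003, 1.599, 0.002, 0.943, -0.08], TCP at [0.202, 0.696, 0.303] pointing down, gripper open.
Joint ranges: [-2.57, 2.57], [-0.35, 1.97], [-1.29, 1.29], [0.11, 2.56], [-1.05, 4.19], [0.11, 1.86], [-2.63, 2.63]. Speed limits (rad/s): [2.22, 2.22, 3.01, 3.01, 3.14, 3.14, 3.14].

## Interface

Orientations are given as a rotation vector (axis times angle).
In Python, from station import ctrl, optics gives the robot as it stands. The module is installed in compiled form; this text tells all that it offers.
- The arm moves only by the tool play_rows, never from a script. Its argument "moves" is one flat list of numbers, 5 for each row, row after row: the shift along the tool's x, y, z in units of 30 mm (1.0 is 30 mm), then the turn about the tool's z in units of 6 degrees (1.0 is 6 degrees), then the finger opening in mm, from 0 to 93. A call has exactly 5 rows; each row is the pose to reach, as a shift and turn from the pose commanded when the call began, along the tool's axes at that moment; what a row does not reach only later rows make up. A row lasts 1/12 s, in which the tool goes at most 41.7 mm and 7.16 degrees, less where a joint would pass 70% of its speed; a pose out of reach is approached as far as the arm can. A call with a gripper value outside its range is refused whole. The fingers move at their own pace and stop on an object; "newtons" is the grip in N (left out, the last holds). Time passes only in rows, so rows that repeat a pose let the fingers close, or fill a call up. It gives the time, the measured TCP pose, the force, the opening and the grip force at its end, in the units of the state.
- ctrl.get_state(): the state, without advancing time (a new reading comes with each control period).
- optics.camera(name): name is "scene" or "top" or "wrist"; returns the picture (480x640x3 uint8, red, green, blue); there is no depth.
- optics.camera_info(name): a dict with "camera_matrix" (3x3 intrinsics, pixels), "dist" ([k1, k2, p1, p2, k3] as OpenCV has them; the pictures are not rectified), "view" (4x4, takes a point from world to camera coordinates). Camera axes: x right, y up, looking along -z (the intrinsics and any distortion apply to the point x, -y, -z); pixel columns grow to the right and rows downward; lengths in m; the calibration is good to about 2 mm. A picture is of the moment at which its call begins: read the wrist's pose just before it. camera_info takes no time and is no camera call; for the wrist camera it gives the pose at the moment of the call.
- ctrl.hand_in(): hands the job in; it is judged then, once.
The state is a dict: "time_s": time; "qpos": joint angles; "qd": joint speeds; "joint_efforts": joint torques, N m; "ee_pos": TCP position; "eef_rot": TCP orientation; "wrist_force": force on the tool from outside, world axes, zero at the start; "moment": the same for the moment, N m; "finger_gap": finger opening in m; "gripper_force": force on a finger pad.
Only numpy, scipy, OpenCV 4.12 (cv2) and the standard library are available. Lean on these libraries where they do the work, as an engineer would, in place of code of your own. Each camera call takes 0.05 s, during which the arm holds its last target. There are 200 camera calls.

## Task

One end of the hardwood clay tamper is loaded with lead, but both ends look alike: lift the tamper clear of the bench to feel which end is heavy, then lay it flat on the bench again and let go. Take it afresh and stand it heavy end down on the sloping drying board, its whole foot flat on the slope, so that it stays standing by itself when you let go. Set it down gently, never let it drop or topple, and leave the other things where they are.

Things in the scene. Friction and masses are not known exactly. Their poses are not given: they have to be found in the camera images.
- tamper: square hardwood bar 160 mm long, 40 x 40 mm across, an identical metal cap on each end; starts lying flat. Origin at its middle, x along it (ends at +80 and -80 mm). Mass 0.4 to 0.6 kg; hidden lead puts the centre of mass about 35 mm from the middle towards the +x or the -x end: this changes from start to start and cannot be read from the pose
- deck: top of the fixed drying board: plane rubber rectangle 200 mm (x) by 180 mm (y), no rim, sloping 15 degrees. Origin at the middle of the top face, 45 mm above the bench; z is the slope's normal, x points uphill, y is level. Low edge 19 mm, high edge 71 mm up. The tamper stays standing here on its heavy end; on its light end it topples when let go
- brush: flat studio brush, 170 mm long, lying between the working places; bystander, origin at the middle of its underside
- rib: flat round wooden potter's rib, 64 mm across, 7 mm thick, lying between the working places; bystander, origin at the middle of its underside
- jar: closed glaze jar, 60 mm across, 75 mm tall, standing at the far middle; bystander, origin at the middle of its underside
- mallet: wooden mallet, 240 mm long, lying flat at the left side; bystander, origin at the middle of its underside
- scraper: flat steel scraper 100 x 50 x 5 mm, lying at the right side; bystander, origin at the middle of its underside
Things that resemble listed ones, but are neither listed nor needed, are in the scene too. Of the things that look like the tamper, the middle-sized one is meant.

How it is judged:
On the way, in this order (a step that is already met when the one before it is completed fails the run):
1. the tamper is held and its middle is lifted at least 15 mm off its resting height (height (world z) of tamper above 0.035 m and contact force between tamper and the fingers above 0.5 N), for 0.2 s.
2. the tamper is lying flat on the bench again, let go and at rest (height (world z) of tamper below 0.026 m and angle between tamper's own x axis and vertical between 1.45 and 1.69 rad and contact force between tamper and the fingers below 0.05 N and linear speed of tamper below 0.02 m/s), for 0.2 s.
At the end, for the whole second after the job is handed in: The tamper stands on end on the drying board, its axis within 0.1 rad of the slope's normal, its middle 74 to 86 mm off the slope and within 80 mm (uphill or downhill) and 70 mm (sideways) of the board's middle, let go and at rest (it stays up only on its heavy end) (angle between the x axis of tamper and the z axis of deck, either way round below 0.1 rad and z of tamper in the frame of deck between 0.074 and 0.086 m and x of tamper in the frame of deck between -0.08 and 0.08 m and y of tamper in the frame of deck between -0.07 and 0.07 m and contact force between tamper and the fingers below 0.05 N and linear speed of tamper below 0.02 m/s and angular speed of tamper below 0.1 rad/s); the robot touches nothing.
It fails at once if the tamper drops or topples: it moves faster than 0.35 m/s with no finger on it (contact force between tamper and the fingers below 0.05 N and linear speed of tamper above 0.35 m/s).
It fails at once if the tamper strikes the drying board: it touches it while moving faster than 0.15 m/s (contact force between tamper and deck above 1 N and linear speed of tamper above 0.15 m/s).
It fails at once if a bystander is moved by more than 30 mm (distance of any of brush, rib, jar, mallet, scraper from where it was at the start of the episode above 0.03 m).
It also fails if it takes over 61 s, if anything falls off the work surface, if the arm or the gripper's body presses on something with over 40 N, if the wrist force passes 120 N, or if a joint passes its speed limit or range.

## Working session

There is one attempt and no reset: what is moved stays moved. The work goes in short steps, Python scripts to look and compute and a tool call to move; the robot and the scene stay as the last step left them, time stands still between calls to the robot, and variables do not carry over. Pictures are saved under pics/ and viewed, at most 10 in all, crops included, and the job is handed in when it is done.

Besides the shell and the picture viewer there is one more tool, called after "Call:" as a command line: name --argument value ..., lists and objects as JSON in quotes. play_rows: Moves the arm, as the interface text tells. Its arguments: {"type":"object","properties":{"moves":{"type":"array","items":{"type":"number"}},"newtons":{"type":"number"}},"required":["moves"]}

```bash
mkdir -p pics
python3 - <<'E'
from station import ctrl, optics
import cv2,numpy as np
np.set_printoptions(precision=4,suppress=True)
for n in("scene","top"):
    cv2.imwrite(f"pics/{n}0.png",cv2.cvtColor(optics.camera(n),cv2.COLOR_RGB2BGR))
    i=optics.camera_info(n);print(i)
print(ctrl.get_state())
E
```

```text
{'camera_matrix': array([[433.0357,   0.    , 323.9133],
       [  0.    , 433.0357, 245.3323],
       [  0.    ,   0.    ,   1.    ]]), 'dist': array([0.0311, 0.    , 0.    , 0.    , 0.    ]), 'view': array([[-0.0576,  0.9983, -0.0079,  0.0089],
       [-0.6762, -0.0332,  0.736 ,  0.3085],
       [ 0.7344,  0.0477,  0.677 , -1.5512],
       [ 0.    ,  0.    ,  0.    ,  1.    ]])}
{'camera_matrix': array([[602.1864,   0.    , 320.7132],
       [  0.    , 602.1864, 245.5454],
       [  0.    ,   0.    ,   1.    ]]), 'dist': array([0.0539, 0.    , 0.    , 0.    , 0.    ]), 'view': array([[ 0.0089, -0.9999, -0.0144,  0.0109],
       [ 0.9822,  0.0061,  0.1878, -0.5209],
       [-0.1877, -0.0158,  0.9821, -1.328 ],
       [ 0.    ,  0.    ,  0.    ,  1.    ]])}
{'time_s': 0.1, 'qpos': array([-1.3647,  0.6   , -0.0026,  1.6   ,  0.0018,  0.9429, -0.0798]), 'qd': array([-0.001 , -0.0009, -0.0008, -0.0014,  0.0009, -0.0024, -0.0002]), 'joint_efforts': array([  0.0053, -76.6551,   1.502 , -25.2939,  -0.0523,   0.0135,
         0.0001]), 'ee_pos': array([0.2022, 0.6959, 0.302 ]), 'eef_rot': array([-0.4426, -3.1102,  0.0022]), 'wrist_force': array([ 0.0088, -1.2188,  0.3018]), 'moment': array([-0.0162, -0.0447,  0.0138]), 'gripper_force': 0.0, 'finger_gap': 0.09320871066551137}
```

View pics/top0.png

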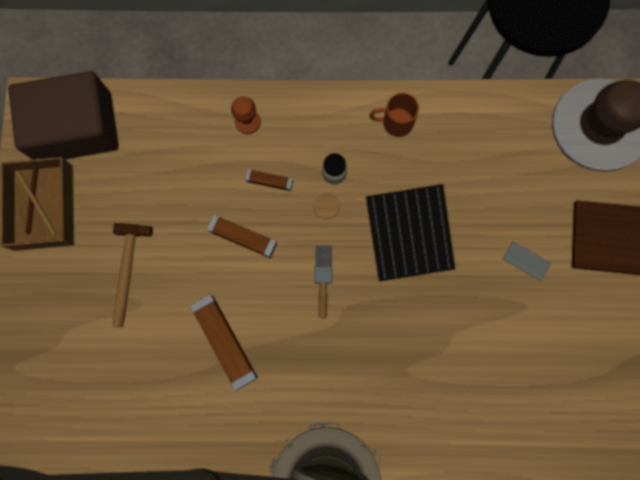

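View pics/scene0.png

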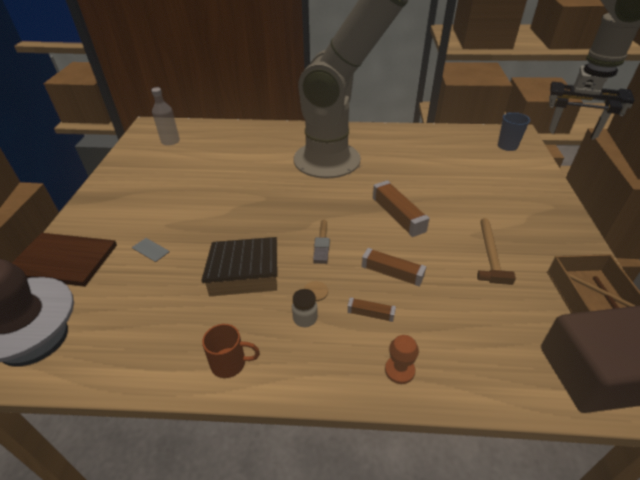

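The top view shows three look-alike bars: small at (269,180), middle at (243,236) and large at (223,342). The middle one is the tamper. The deck is at (410,232), the brush at (323,280), the rib at (326,206) and the jar at (334,167).

```bash
cat > h.py <<'E'
import cv2,numpy as np
from station import ctrl,optics
from scipy.spatial.transform import Rotation as R
np.set_printoptions(precision=4,suppress=True)
def ray(i,p):
    u=cv2.undistortPoints(np.array(p,float).reshape(-1,1,2),i["camera_matrix"],i["dist"]).reshape(-1,2)
    V=i["view"];d=np.c_[u[:,0],-u[:,1],-np.ones(len(u))]@V[:3,:3]
    return -V[:3,:3].T@V[:3,3],d/np.linalg.norm(d,axis=1)[:,None]
def onz(i,p,z):
    c,d=ray(i,p);return c+d*((z-c[2])/d[:,2])[:,None]
def tri(i,p,j,q):
    a,d=ray(i,p);b,e=ray(j,q);out=[]
    for k in range(len(d)):
        s=np.linalg.lstsq(np.c_[d[k],-e[k]],b-a,rcond=None)[0]
        P,Q=a+s[0]*d[k],b+s[1]*e[k];out.append([*(P+Q)/2,np.linalg.norm(P-Q)])
    return np.array(out)
def cam(n,save=None):
    i=optics.camera_info(n);im=cv2.cvtColor(optics.camera(n),cv2.COLOR_RGB2BGR)
    if save:cv2.imwrite(save,im)
    return i,im
E
python3 - <<'E'
from h import *
T=cv2.imread("pics/top0.png");S=cv2.imread("pics/scene0.png")
iT,iS=optics.camera_info("top"),optics.camera_info("scene")
def box(im,roi,f):
    x,y,w,h=roi;c=im[y:y+h,x:x+w];m=f(c).astype(np.uint8)*255
    m=cv2.morphologyEx(m,cv2.MORPH_OPEN,np.ones((3,3)))
    cs=max(cv2.findContours(m,0,1)[0],key=cv2.contourArea)
    return cs.reshape(-1,2)+[x,y]
dark=lambda c:c.max(2)<75
d=box(T,(355,175,110,115),dark);q=cv2.approxPolyDP(d,8,True);print("deckT",q.reshape(-1,2).tolist())
d=box(S,(195,230,95,70),dark);q=cv2.approxPolyDP(d,5,True);print("deckS",q.reshape(-1,2).tolist())
h=lambda c:cv2.cvtColor(c,cv2.COLOR_BGR2HSV)
grey=lambda c:(h(c)[...,1]<70)&(h(c)[...,2]>90)
for n,im,i,rois in(("T",T,iT,[(200,208,25,30),(258,230,25,32)]),("S",S,iS,[(355,243,22,30),(408,255,25,33)])):
    for r in rois:
        c=box(im,r,grey);m=c.min(0),c.max(0);b=cv2.minAreaRect(c.astype(np.float32));print(n,b)
        print(onz(i,[b[0]],.035))
big=cv2.resize(T[200:300,195:460],None,fx=3,fy=3,interpolation=cv2.INTER_CUBIC);cv2.imwrite("pics/crop1.png",big)
E
```

```text
deckT [[442, 184], [366, 197], [379, 280], [454, 268]]
deckS [[275, 238], [213, 242], [202, 278], [209, 293], [271, 289], [259, 283], [276, 276]]
T ((212.18833923339844, 222.58560180664062), (5.793241024017334, 16.96592140197754), 24.443954467773438)
[[0.5765 0.2686 0.035 ]]
T ((269.5, 247.0), (5.366563320159912, 16.546903610229492), 26.56505012512207)
[[0.5194 0.1335 0.035 ]]
S ((366.57354736328125, 253.04412841796875), (4.801959991455078, 12.176399230957031), 30.963756561279297)
[[0.5177 0.1338 0.035 ]]
S ((421.6000671386719, 270.8000183105469), (6.260990142822266, 11.627553939819336), 26.56505012512207)
[[0.5758 0.2708 0.035 ]]
```

View pics/crop1.png

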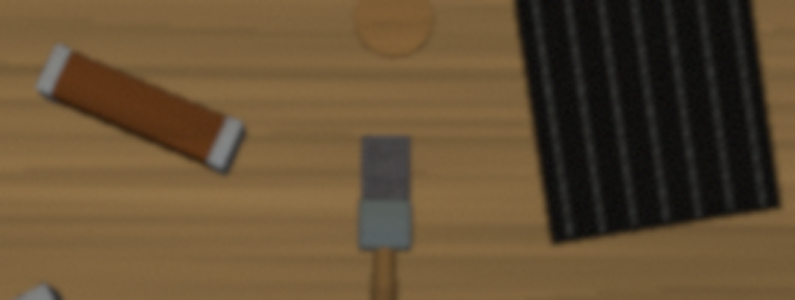

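The crop shows the middle bar lying flat, with its metal caps at crop pixels (53,70) and (226,143), between the brush and the open bench. The cap-centre spacing of 148 mm fits a 160 mm bar.

Run:
```python
from h import *
iT,iS=optics.camera_info("top"),optics.camera_info("scene")
P=tri(iT,[(366.5,196),(443,184.5),(454.5,268.5),(379,280)],iS,[(277.5,276.5),(204,278.5),(212.5,242),(276,238)])
print(P);c=P[:,:3].mean(0);print(c)
far=P[:2,:3].mean(0);near=P[2:,:3].mean(0);print(far-near,np.linalg.norm(far-near),P[0,:3]-P[1,:3],P[3,:3]-P[2,:3])
s=ctrl.get_state();print(R.from_rotvec(s["eef_rot"]).as_matrix())
i=optics.camera_info("wrist");print(i["camera_matrix"],-i["view"][:3,:3].T@i["view"][:3,3]-s["ee_pos"])
# base for jar etc
print("brush",onz(iT,[(323,246),(323,317)],.01),"rib",onz(iT,[(326,206)],.007),"jar",onz(iT,[(334,162)],.075))
M=R.from_rotvec(s["eef_rot"]).as_matrix()
t=np.array([.547,.2015,.15])-s["ee_pos"];print("to",M.T@t/.03)
```

```text
[[ 0.6356 -0.0871  0.0584  0.0054]
 [ 0.66   -0.2599  0.0686  0.0077]
 [ 0.4747 -0.293   0.0165  0.003 ]
 [ 0.447  -0.1192  0.0142  0.0022]]
[ 0.5543 -0.1898  0.0395]
[0.187  0.0326 0.0482] 0.1958020691697429 [-0.0244  0.1729 -0.0102] [-0.0277  0.1738 -0.0023]
[[-0.9603  0.279  -0.0003]
 [ 0.279   0.9603 -0.0014]
 [-0.0001 -0.0014 -1.    ]]
[[338.6405   0.     321.3438]
 [  0.     338.6405 235.2474]
 [  0.       0.       1.    ]] [-0.0734  0.0202  0.0816]
brush [[0.5273 0.0101 0.01  ]
 [0.3611 0.0088 0.01  ]] rib [[0.6252 0.0038 0.007 ]] jar [[ 0.7119 -0.0144  0.075 ]]
to [-15.6336 -12.6127   5.0848]
```

Call:
play_rows --moves '[-1.04,-0.84,0,1.1,93,-2.08,-1.68,0,2.2,93,-3.13,-2.53,0,3.3,93,-4.17,-3.37,0,4.4,93,-5.21,-4.21,0,5.5,93]'

```text
time_s: 0.52
ee_pos: [0.3179, 0.5295, 0.3025]
eef_rot: [1.316, 2.853, -0.001]
wrist_force: [0.6, 0.5, -0.4]
finger_gap: 0.0933
gripper_force: 0.0
```

Call:
play_rows --moves '[-1.33,-0.14,0,1.1,93,-2.66,-0.28,0,2.2,93,-4.0,-0.41,0,3.3,93,-5.33,-0.55,0,4.4,93,-6.66,-0.69,0,5.5,93]'

```text
time_s: 0.93
ee_pos: [0.4327, 0.3647, 0.3027]
eef_rot: [-2.072, -2.361, 0.0]
wrist_force: [0.4, 0.8, 0.9]
finger_gap: 0.0928
gripper_force: 0.0
```

Call:
play_rows --moves '[-1.19,0.61,0,1.0,93,-2.39,1.22,0,2.0,93,-3.58,1.83,0,3.1,93,-4.78,2.44,0,4.1,93,-5.97,3.05,0,5.1,93]'

```text
time_s: 1.35
ee_pos: [0.5477, 0.1997, 0.3027]
eef_rot: [-2.621, -1.732, 0.0]
wrist_force: [0.8, 0.5, 0.1]
finger_gap: 0.0926
gripper_force: 0.0
```

Run:
```python
from h import *
iT,im=cam("top","pics/top1.png")
# deck centre with known edge heights
f=onz(iT,[(366.5,196),(443,184.5)],.071);n=onz(iT,[(379,280),(454.5,268.5)],.019)
print(f,n,(f.mean(0)+n.mean(0))/2,np.linalg.norm(f.mean(0)-n.mean(0)))
i,im=cam("wrist","pics/w1.png");s=ctrl.get_state();print(s)
print(R.from_rotvec(s["eef_rot"]).as_matrix())
pr=cv2.projectPoints
```

```text
[[ 0.6325 -0.089   0.071 ]
 [ 0.6603 -0.2633  0.071 ]] [[ 0.4465 -0.1199  0.019 ]
 [ 0.4746 -0.2939  0.019 ]] [ 0.5535 -0.1915  0.045 ] 0.19541501283510015
{'time_s': 1.45, 'qpos': array([-0.7761,  0.4636,  0.4858,  1.9517, -0.2922,  0.7937, -0.5379]), 'qd': array([-0.0606, -0.0084, -0.0909,  0.0178,  0.0001,  0.0033,  0.0166]), 'joint_efforts': array([  1.4052, -55.8743,   7.9311, -21.9578,  -0.2668,  -0.0436,
        -0.2219]), 'ee_pos': array([0.5501, 0.1951, 0.3031]), 'eef_rot': array([2.6246, 1.7199, 0.0011]), 'wrist_force': array([-0.4242, -0.3087, -0.6386]), 'moment': array([-0.0989,  0.1069, -0.0566]), 'gripper_force': 0.0, 'finger_gap': 0.09282099809026428}
[[ 0.3992  0.9169  0.0026]
 [ 0.9169 -0.3992 -0.0027]
 [-0.0015  0.0035 -1.    ]]
```

View pics/w1.png

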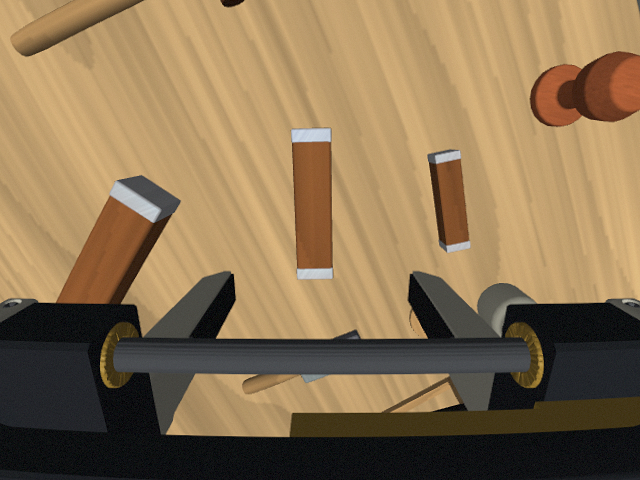

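The wrist view shows the bar upright in the picture. Its top-face corners are at about (291,128), (331,128), (333,278) and (297,279). The larger bar is to its left and the small one to its right, and both are clear of the fingers.

Run:
```python
from h import *
i=optics.camera_info("wrist");s=ctrl.get_state()
P=onz(i,[(291.5,128),(331,128),(333,278),(297,278.5)],.04);print(P)
e=P[:2].mean(0);f=P[2:].mean(0);c=(e+f)/2;print(e,f,c,np.linalg.norm(e-f),np.linalg.norm(P[0]-P[1]),np.degrees(np.arctan2(*(e-f)[1::-1])))
M=R.from_rotvec(s["eef_rot"]).as_matrix();print(s["ee_pos"],M,"d",M.T@(np.r_[c[:2],.087]-s["ee_pos"])/.03)
```

```text
[[0.5581 0.2845 0.04  ]
 [0.5934 0.2691 0.04  ]
 [0.5336 0.1232 0.04  ]
 [0.4971 0.1385 0.04  ]]
[0.5758 0.2768 0.04  ] [0.5154 0.1309 0.04  ] [0.5456 0.2038 0.04  ] 0.15793893735879208 0.038531312857166766 67.5076812095746
[0.5501 0.1951 0.3031] [[ 0.3992  0.9169  0.0026]
 [ 0.9169 -0.3992 -0.0027]
 [-0.0015  0.0035 -1.    ]] d [ 0.2176 -0.2812  7.2032]
```

Call:
play_rows --moves '[0.1,-0.15,1.2,-0.15,80,0.1,-0.15,2.4,-0.15,80,0.1,-0.15,3.6,-0.15,80,0.1,-0.15,4.8,-0.15,80,0.1,-0.15,5.4,-0.15,80]'

```text
time_s: 1.87
ee_pos: [0.5422, 0.2062, 0.137]
eef_rot: [-2.601, -1.76, 0.007]
wrist_force: [-0.3, 0.2, -0.9]
finger_gap: 0.0801
gripper_force: 0.0
```

Run:
```python
from h import *
for k in range(2): optics.camera("top"); s=ctrl.get_state();print(s["ee_pos"],s["moment"],s["wrist_force"])
M=R.from_rotvec(s["eef_rot"]).as_matrix();print(M,"d",M.T@(np.r_[.5456,.2038,.087]-s["ee_pos"])/.03)
```

```text
[0.5416 0.2058 0.1352] [-0.0518  0.14    0.0057] [-0.2311 -0.666  -1.5389]
[0.5423 0.2058 0.1376] [-0.0453  0.1038  0.0218] [-0.6194 -1.3637  1.0526]
[[ 0.3723  0.9281 -0.0055]
 [ 0.9281 -0.3723 -0.0024]
 [-0.0042 -0.0043 -1.    ]] d [-0.0137  0.1353  1.6848]
```

Call:
play_rows --moves '[0,0.13,0.8,0,80,0,0.13,1.6,0,80,0,0.13,1.6,0,60,0,0.13,1.6,0,30,0,0.13,1.6,0,20]' --newtons 20

```text
time_s: 2.38
ee_pos: [0.5481, 0.2048, 0.0944]
eef_rot: [2.603, 1.759, 0.002]
wrist_force: [-0.6, -0.0, 0.0]
finger_gap: 0.0646
gripper_force: 0.0
```

Call:
play_rows --moves '[0,0,0,0,20,0,0,0,0,20,0,0,0,0,20,0,0,0,0,20,0,0,0,0,20]'

```text
time_s: 2.8
ee_pos: [0.5483, 0.2048, 0.0937]
eef_rot: [2.603, 1.758, 0.003]
wrist_force: [-0.1, 0.6, 8.3]
finger_gap: 0.0398
gripper_force: 20.0
```

Run:
```python
from h import *
A=[]
for k in range(6): optics.camera("top"); s=ctrl.get_state();A.append(np.r_[s["ee_pos"],s["moment"],s["wrist_force"]])
A=np.array(A);print(A.mean(0),A.std(0),s["finger_gap"],s["gripper_force"])
M=R.from_rotvec(s["eef_rot"]).as_matrix();print(A[:,3:6].mean(0)@M)
```

```text
[ 0.5483  0.2047  0.0937 -0.0499  0.0664 -0.1605 -0.2825 -0.0589  7.9381] [0.     0.     0.     0.0345 0.0266 0.0207 0.4995 0.1942 0.3098] 0.04008131882765651 19.975534044206142
[ 0.0427 -0.0712  0.1604]
```

Call:
play_rows --moves '[0,0,-0.3,0,20,0,0,-0.6,0,20,0,0,-1.0,0,20,0,0,-1.4,0,20,0,0,-1.7,0,20]'

```text
time_s: 3.52
ee_pos: [0.5477, 0.2046, 0.1455]
eef_rot: [2.603, 1.759, 0.001]
wrist_force: [0.0, 0.7, -4.6]
finger_gap: 0.0402
gripper_force: 20.0
```

Call:
play_rows --moves '[0,0,0,0,20,0,0,0,0,20,0,0,0,0,20,0,0,0,0,20,0,0,0,0,20]'

```text
time_s: 3.93
ee_pos: [0.5474, 0.2045, 0.1432]
eef_rot: [-2.603, -1.759, 0.001]
wrist_force: [0.2, 0.1, -6.0]
finger_gap: 0.0399
gripper_force: 20.0
```

Run:
```python
from h import *
A=[]
for k in range(8): i,im=cam("wrist"); s=ctrl.get_state();A.append(np.r_[s["ee_pos"],s["moment"],s["wrist_force"]])
cv2.imwrite("pics/w2.png",im)
A=np.array(A);print(A.mean(0),A.std(0),s["finger_gap"],s["gripper_force"])
M=R.from_rotvec(s["eef_rot"]).as_matrix();print(A[:,3:6].mean(0)@M)
```

```text
[ 0.5476  0.2045  0.1434  0.1496  0.014   0.0153 -0.1135 -0.1277 -5.7793] [0.0001 0.     0.0002 0.0299 0.0273 0.034  0.5377 0.4759 0.3729] 0.03992538797655937 19.999910295009613
[ 0.0688  0.1336 -0.0153]
```

View pics/w2.png

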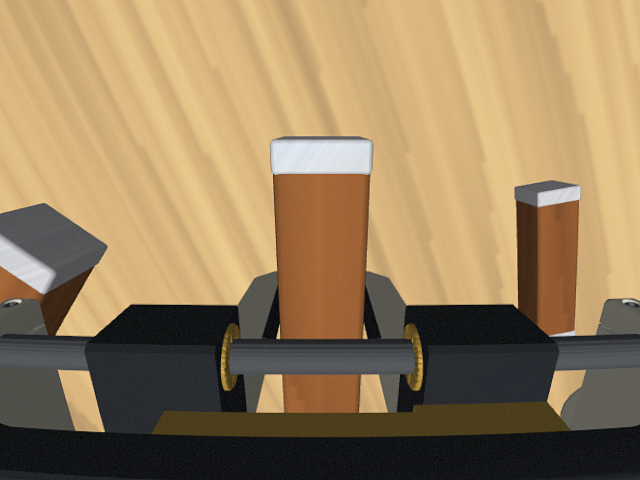

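The picture shows the held bar with its far cap at (322,155), not visibly drooping. The moment change about tool y is about +0.2 N m, which at 5.8 N is a 35 mm offset. That puts the heavy end on the tool's -x side, towards the robot. I'll cross-check this with geometry.

Run:
```python
from h import *
i=optics.camera_info("wrist");g=cv2.cvtColor(cv2.imread("pics/w2.png"),cv2.COLOR_BGR2HSV)
c,_=ray(i,[(0,0)]);print("cam",c)
for row in(145,170,185,230,260):
    m=np.where((g[row,240:400,1]<60)&(g[row,240:400,2]>120) if row<174 else (g[row,240:400,0]<12)&(g[row,240:400,1]>140))[0]+240
    d=ray(i,[(m[0],row),(m[-1]+1,row)])[1];k=.04/np.linalg.norm(d[0]/-d[0,2]-d[1]/-d[1,2])
    P=c+d.mean(0)/-d.mean(0)[2]*k;print(row,m[0],m[-1],P)
```

```text
cam [0.575  0.2737 0.2253]
145 270 372 [0.5744 0.2718 0.0898]
170 271 371 [0.5708 0.2629 0.0896]Traceback (most recent call last):
  File "<stdin>", line 6, in <module>
IndexError: index 0 is out of bounds for axis 0 with size 0
```

Call:
play_rows --moves '[0,0,0.4,0,20,0,0,0.8,0,20,0,0,1.2,0,20,0,0,1.5,0,20,0,0,1.66,0,20]'

```text
time_s: 4.75
ee_pos: [0.5473, 0.2048, 0.0927]
eef_rot: [-2.602, -1.759, 0.002]
wrist_force: [-6.5, 1.4, 31.2]
finger_gap: 0.0398
gripper_force: 20.0
```

Call:
play_rows --moves '[0,0,0,0,20,0,0,0.05,0,20,0,0,0.05,0,42,0,0,0.05,0,60,0,0,0.05,0,80]'

```text
time_s: 5.17
ee_pos: [0.5479, 0.2044, 0.0925]
eef_rot: [2.603, 1.759, 0.001]
wrist_force: [0.2, -0.6, -0.7]
finger_gap: 0.0509
gripper_force: 0.0
```

Call:
play_rows --moves '[0,0,0,0,60,0,0,0,0,60,0,0,0,0,60,0,0,0,0,60,0,0,0,0,60]'

```text
time_s: 5.58
ee_pos: [0.5476, 0.2046, 0.0924]
eef_rot: [2.603, 1.759, 0.0]
wrist_force: [0.8, 0.4, -0.6]
finger_gap: 0.0595
gripper_force: 0.0
```

Run:
```python
from h import *
A=[]
for k in range(6): i,im=cam("wrist"); s=ctrl.get_state();A.append(np.r_[s["ee_pos"],s["moment"],s["wrist_force"]])
cv2.imwrite("pics/w3.png",im)
A=np.array(A);print(A.mean(0),A.std(0),s["finger_gap"],s["gripper_force"])
M=R.from_rotvec(s["eef_rot"]).as_matrix();print(A[:,3:6].mean(0)@M, M)
g=cv2.cvtColor(im,cv2.COLOR_BGR2HSV);m=((g[...,1]<60)&(g[...,2]>110)).astype(np.uint8)[:,220:420]
c=max(cv2.findContours(m,0,1)[0],key=cv2.contourArea).reshape(-1,2)+[220,0];print(c.min(0),c.max(0))
lo,hi=c.min(0),c.max(0);P=onz(i,[(lo[0],lo[1]),(hi[0],lo[1])],.04);print(P,(P.mean(0)-s["ee_pos"])@M)
```

```text
[ 0.5476  0.2046  0.0924 -0.0693  0.0816  0.0024 -0.1072  0.1974  0.1581] [0.     0.     0.     0.0161 0.0333 0.0114 0.393  0.5328 0.5097] 0.060122436196819035 0.0
[ 0.0499 -0.0947 -0.0024] [[ 0.373   0.9278  0.    ]
 [ 0.9278 -0.373  -0.    ]
 [-0.      0.0001 -1.    ]]
[270 138] [372 172]
[[0.5571 0.2817 0.04  ]
 [0.5933 0.2671 0.04  ]] [ 0.0751 -0.0005  0.0524]
```

Call:
play_rows --moves '[0.6,0,0,0,60,1.2,0,0,0,60,1.77,0,0,0,60,1.77,0,0,0,45,1.77,0,0,0,20]' --newtons 12

```text
time_s: 6.3
ee_pos: [0.5673, 0.2545, 0.0922]
eef_rot: [2.601, 1.761, 0.0]
wrist_force: [-0.3, -0.9, 0.3]
finger_gap: 0.0508
gripper_force: 0.0
```

Call:
play_rows --moves '[0,0,0,0,20,0,0,0,0,20,0,0,0,0,20,0,0,0,0,20,0,0,0,0,20]'

```text
time_s: 6.72
ee_pos: [0.5671, 0.2526, 0.0924]
eef_rot: [2.604, 1.757, -0.002]
wrist_force: [-1.2, -4.0, -0.7]
finger_gap: 0.0398
gripper_force: 12.0
```

Call:
play_rows --moves '[-0.12,0,-0.47,0,20,-0.29,0,-0.93,0,20,-0.51,0,-1.37,0,20,-0.77,0,-1.78,0,20,-1.07,0,-2.16,0,20]'

```text
time_s: 7.13
ee_pos: [0.5552, 0.2235, 0.1592]
eef_rot: [-2.603, -1.759, -0.002]
wrist_force: [-1.1, -0.5, -4.0]
finger_gap: 0.04
gripper_force: 12.0
```

Run:
```python
from h import *
i,im=cam("scene","pics/s2.png");s=ctrl.get_state();print(s["ee_pos"],s["wrist_force"],s["moment"],s["finger_gap"],s["gripper_force"])
cv2.imwrite("pics/s2c.png",cv2.resize(im[130:350,270:520],None,fx=2.4,fy=2.4))
```

```text
[0.5552 0.2216 0.161 ] [-2.9278 -2.4895 -0.8119] [-0.168   0.7943 -0.194 ] 0.039789829123587826 12.018526196479797
```

View pics/s2c.png

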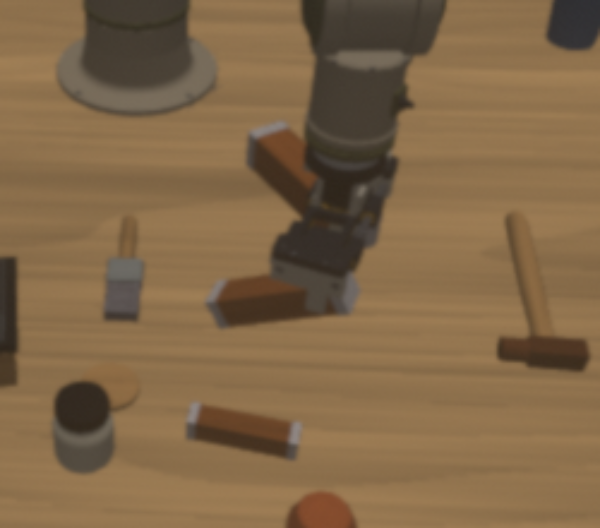

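The picture shows the bar tilting between the fingers, with its heavy end at crop (215,305) still on the bench. I'll continue the arc.

Call:
play_rows --moves '[-0.34,0,-0.35,0,20,-0.72,0,-0.66,0,20,-1.12,0,-0.93,0,20,-1.55,0,-1.16,0,20,-2.01,0,-1.34,0,20]'

```text
time_s: 7.6
ee_pos: [0.5326, 0.1669, 0.1983]
eef_rot: [2.603, 1.759, 0.001]
wrist_force: [-0.5, 0.2, -2.9]
finger_gap: 0.04
gripper_force: 12.0
```

Call:
play_rows --moves '[-0.47,0,-0.15,0,20,-0.95,0,-0.25,0,20,-1.44,0,-0.28,0,20,-1.92,0,-0.26,0,20,-2.41,0,-0.2,0,20]'

```text
time_s: 8.02
ee_pos: [0.5055, 0.0997, 0.2036]
eef_rot: [2.603, 1.759, 0.001]
wrist_force: [0.0, 1.3, -1.8]
finger_gap: 0.0401
gripper_force: 12.0
```

Run:
```python
from h import *
i,im=cam("scene","pics/s3.png");j,jm=cam("wrist");s=ctrl.get_state();print(s["ee_pos"],s["wrist_force"],s["moment"],s["finger_gap"],s["gripper_force"],s["qpos"])
print(R.from_rotvec(s["eef_rot"]).as_matrix())
a=cv2.resize(im[130:330,270:470],(400,400));cv2.imwrite("pics/s3c.png",np.hstack([a,cv2.resize(jm[90:,160:480],(400,400))]))
```

```text
[0.5048 0.0979 0.2034] [-1.8537 -2.3589  5.3913] [-0.858   0.6334  0.0938] 0.03972893767602727 12.000151723623276 [-0.5557  0.5244  0.3623  2.1841 -0.382   0.4938 -0.2841]
[[ 0.3761  0.9266 -0.0012]
 [ 0.9266 -0.3761 -0.0011]
 [-0.0015 -0.0007 -1.    ]]
```

View pics/s3c.png

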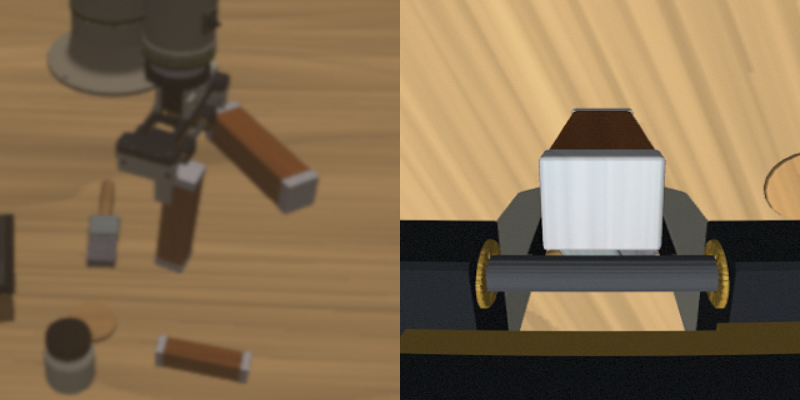

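The bar stands upright in the grip, with its foot at left-crop (172,265) and its cap top at right-crop (600,200). Next I'll lift it and carry it over the board.

Call:
play_rows --moves '[0,0,-0.4,0,20,0,0,-1.0,0,20,0,0,-1.8,0,20,0,0,-2.6,0,20,0,0,-3.3,0,20]' --newtons 15

```text
time_s: 8.53
ee_pos: [0.5057, 0.101, 0.303]
eef_rot: [-2.603, -1.759, 0.003]
wrist_force: [0.3, 1.1, -5.4]
finger_gap: 0.0398
gripper_force: 15.0
```

Call:
play_rows --moves '[-0.4,0.25,0,0.5,20,-0.97,0.6,0,1.2,20,-1.56,0.96,0,1.9,20,-2.17,1.33,0,2.6,20,-2.78,1.7,0,3.26,20]'

```text
time_s: 8.95
ee_pos: [0.5215, 0.0022, 0.301]
eef_rot: [2.869, 1.28, -0.004]
wrist_force: [-0.1, -0.6, -5.4]
finger_gap: 0.0401
gripper_force: 15.0
```

Call:
play_rows --moves '[-0.41,0.51,0,0.65,20,-0.82,1.02,0,1.3,20,-1.23,1.52,0,1.95,20,-1.64,2.03,0,2.6,20,-2.05,2.54,0,3.26,20]'

```text
time_s: 9.37
ee_pos: [0.5376, -0.0944, 0.3008]
eef_rot: [3.045, 0.774, -0.005]
wrist_force: [0.6, 0.2, -5.4]
finger_gap: 0.0401
gripper_force: 15.0
```

Call:
play_rows --moves '[-0.25,0.7,0,0.75,20,-0.5,1.4,0,1.5,20,-0.75,2.05,0,2.2,20,-0.95,2.65,0,2.8,20,-1.08,3.08,0,3.26,20]'

```text
time_s: 9.78
ee_pos: [0.5539, -0.1918, 0.301]
eef_rot: [3.131, 0.244, -0.004]
wrist_force: [0.8, -0.0, -6.5]
finger_gap: 0.0403
gripper_force: 15.0
```

Run:
```python
from h import *
i,im=cam("scene");j,jm=cam("wrist","pics/w4.png");s=ctrl.get_state();print(s["ee_pos"],s["wrist_force"],s["moment"],s["finger_gap"],s["gripper_force"],s["qpos"])
M=R.from_rotvec(s["eef_rot"]).as_matrix();print(M,(np.array([.5528,-.1916,.275])-s["ee_pos"])@M/.03,np.degrees(np.arctan2(M[1,0],M[0,0])))
cv2.imwrite("pics/s4.png",im);cv2.imwrite("pics/s4c.png",np.hstack([cv2.resize(im[130:330,150:350],(400,400)),cv2.resize(jm[90:,160:480],(400,400))]))
```

```text
[ 0.5543 -0.192   0.3013] [ 0.5607  0.3645 -5.9394] [0.016 0.109 0.013] 0.04004232826802078 14.997806400060654 [-0.2651  0.5304  0.7544  1.9553 -0.4787  0.8425 -0.6653]
[[ 0.9878  0.156  -0.0016]
 [ 0.156  -0.9878 -0.0024]
 [-0.002   0.0021 -1.    ]] [-0.045  -0.0238  0.8782] 8.973220398826772
```

View pics/s4c.png

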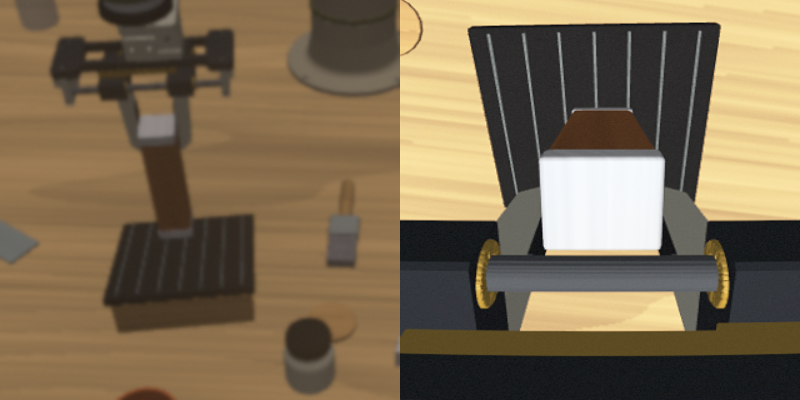

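The bar hangs above the board, aligned with its stripes; the foot is at left-crop (175,233). I'll lower it and creep to contact.

Call:
play_rows --moves '[0,0,0.3,0,20,0,0,0.6,0,20,0,0,0.85,0,20,0,0,1.05,0,20,0,0,1.2,0,20]' --newtons 12

```text
time_s: 10.3
ee_pos: [0.5548, -0.1876, 0.2652]
eef_rot: [-3.13, -0.259, 0.002]
wrist_force: [0.4, 0.0, -5.1]
finger_gap: 0.0399
gripper_force: 12.0
```

Call:
play_rows --moves '[0,0,0.06,0,20,0,0,0.12,0,20,0,0,0.18,0,20,0,0,0.24,0,20,0,0,0.27,0,20]'

```text
time_s: 10.72
ee_pos: [0.5551, -0.1884, 0.2583]
eef_rot: [3.131, 0.258, 0.0]
wrist_force: [0.3, -0.5, -5.3]
finger_gap: 0.0399
gripper_force: 12.0
```

Call:
play_rows --moves '[0,0,0.05,0,20,0,0,0.1,0,20,0,0,0.15,0,20,0,0,0.2,0,20,0,0,0.22,0,20]'

```text
time_s: 11.13
ee_pos: [0.5555, -0.189, 0.2538]
eef_rot: [-3.131, -0.257, -0.005]
wrist_force: [-5.3, 1.2, 18.7]
finger_gap: 0.04
gripper_force: 12.0
```

Call:
play_rows --moves '[-0.12,0,-0.05,0,20,-0.24,0,-0.03,0,20,-0.36,0,-0.01,0,20,-0.48,0,0.02,0,20,-0.59,0,0.05,0,20]'

```text
time_s: 11.55
ee_pos: [0.537, -0.1913, 0.2499]
eef_rot: [-3.131, -0.258, 0.001]
wrist_force: [0.2, 0.3, -5.9]
finger_gap: 0.0398
gripper_force: 12.0
```

Run:
```python
from h import *
j,jm=cam("wrist","pics/w5.png");s=ctrl.get_state();print(s["ee_pos"],s["wrist_force"],s["moment"],s["finger_gap"])
```

```text
[ 0.5362 -0.1915  0.2497] [-0.6539  0.4661 -5.8984] [0.1898 0.2357 0.0324] 0.040179345133259804
```

Run:
```python
from h import *
A=[]
for k in range(8): optics.camera("top"); s=ctrl.get_state();A.append(np.r_[s["ee_pos"],s["moment"],s["wrist_force"]])
A=np.array(A);print(A.mean(0));M=R.from_rotvec(s["eef_rot"]).as_matrix();print(A[:,3:6].mean(0)@M)
# tilt from wrist pic: width of the face seen along its length (brown rows), 40mm wide -> points
for f in("w4","w5"):
    im=cv2.imread(f"pics/{f}.png");g=cv2.cvtColor(im,cv2.COLOR_BGR2HSV)
    for r in range(150,222,6):
        m=np.where((g[r,240:400,1]>110)&(g[r,240:400,0]<15)&(g[r,240:400,2]>40))[0]
        if len(m)>20: print(f,r,m[0]+240,m[-1]+240)
```

```text
[ 0.5375 -0.1914  0.2501 -0.028   0.2094 -0.0102 -0.1981  0.0209 -5.5662]
[ 0.0067 -0.2112  0.0102]
w4 198 300 342
w4 204 296 347
w4 210 293 350
w4 216 290 353
w5 204 296 346
w5 210 293 349
w5 216 291 351
```

Run:
```python
from h import *
a=[cv2.resize(cv2.imread(f"pics/{f}.png")[90:330,220:420],(400,480)) for f in("w4","w5")]
cv2.imwrite("pics/cmp.png",np.clip(np.hstack(a)*1.5,0,255).astype(np.uint8))
```

```text
(no output)
```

View pics/cmp.png

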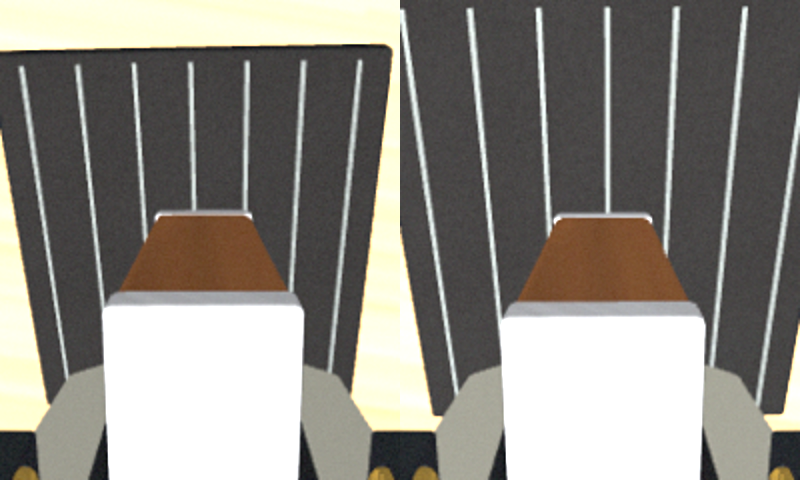

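The left pane (hanging) has its foot edge at (203,212) and top front edge at (203,300). The right pane (after pressing) has them at (602,215) and (602,310). I'll turn these into a tilt.

Run:
```python
from h import *
i=optics.camera_info("wrist");s=ctrl.get_state();M=R.from_rotvec(s["eef_rot"]).as_matrix()
c,_=ray(i,[(0,0)])
def pt(x0,x1,y,ox):  # crop pixels -> 3D from the 40 mm width, in tool frame
    d=ray(i,[(220+(x0-ox)/2,90+y/2),(220+(x1-ox)/2,90+y/2)])[1]@M
    d=d/d[:,2:];k=.04/np.linalg.norm(d[0]-d[1]);return (c-s["ee_pos"])@M+d.mean(0)*k
for n,ft,tp in(("w4",(155,252,212,0),(103,303,300,0)),("w5",(554,652,215,400),(501,705,310,400))):
    a,b=pt(*ft),pt(*tp);v=a-b;print(n,a,b,np.linalg.norm(v),np.degrees(np.arctan2(v[0],v[2])))
```

```text
w4 [0.0299 0.0013 0.1957] [0.036  0.001  0.0481] 0.14774941380896958 -2.3675199356054306
w5 [0.0292 0.0011 0.1925] [0.0349 0.001  0.045 ] 0.14766936053224292 -2.2129924425017955
```

Call:
play_rows --moves '[0,0,0.04,0,20,0,0,0.08,0,20,0,0,0.12,0,20,0,0,0.15,0,20,0,0,0.18,0,20]' --newtons 9

```text
time_s: 12.42
ee_pos: [0.5379, -0.1918, 0.2463]
eef_rot: [-3.131, -0.257, -0.003]
wrist_force: [-4.9, 0.9, 14.1]
finger_gap: 0.04
gripper_force: 9.0
```

Call:
play_rows --moves '[-0.12,0,0.02,0,20,-0.24,0,0.04,0,20,-0.36,0,0.07,0,20,-0.48,0,0.1,0,20,-0.6,0,0.13,0,20]' --newtons 8

```text
time_s: 12.83
ee_pos: [0.5196, -0.1944, 0.2409]
eef_rot: [3.131, 0.258, 0.001]
wrist_force: [0.0, 1.3, -1.1]
finger_gap: 0.04
gripper_force: 8.0
```

Run:
```python
from h import *
j,jm=cam("wrist","pics/w6.png");s=ctrl.get_state();print(s["ee_pos"],s["wrist_force"],s["moment"],s["finger_gap"])
i,im=cam("top","pics/t6.png")
for f in("w4","w5","w6"):
    g=cv2.cvtColor(cv2.imread(f"pics/{f}.png"),cv2.COLOR_BGR2HSV)
    col=g[120:300,300:345];br=np.median((col[...,0]<15)&(col[...,1]>100)&(col[...,2]>35),axis=1);r=np.where(br)[0]+120;print(f,r.min(),r.max())
```

```text
[ 0.5188 -0.1945  0.2406] [-0.2001  0.2327 -2.1397] [ 0.0881 -0.0694  0.0289] 0.03996532517266258
w4 198 234
w5 199 239
w6 180 252
```

Call:
play_rows --moves '[-0.11,0,0.05,0,20,-0.23,0,0.1,0,20,-0.34,0,0.15,0,20,-0.45,0,0.2,0,20,-0.55,0,0.24,0,20]'

```text
time_s: 13.35
ee_pos: [0.5032, -0.1971, 0.2335]
eef_rot: [3.131, 0.258, 0.0]
wrist_force: [0.1, 0.2, -1.8]
finger_gap: 0.0401
gripper_force: 8.0
```

```bash
cat > tilt.py <<'E'
from h import *
def tilt(f):
    im=cv2.imread(f);i=optics.camera_info("wrist");s=ctrl.get_state();M=R.from_rotvec(s["eef_rot"]).as_matrix();c=(ray(i,[(0,0)])[0]-s["ee_pos"])@M
    g=cv2.cvtColor(im,cv2.COLOR_BGR2HSV);m=((g[...,0]<15)&(g[...,1]>100)&(g[...,2]>35)).astype(np.uint8)
    m[:120]=0;m[300:]=0;m[:,:240]=0;m[:,400:]=0
    rs=[r for r in range(120,300) if m[r].sum()>35];P=[]
    for r in rs[3:-3]:
        x=np.where(m[r])[0];d=ray(i,[(x[0],r),(x[-1]+1,r)])[1]@M;d=d/d[:,2:];P.append(c+d.mean(0)*.04/np.linalg.norm(d[0]-d[1]))
    P=np.array(P);k=np.polyfit(P[:,2],P[:,0],1);print(f,rs[0],rs[-1],"tilt",np.degrees(np.arctan(k[0])),P[0],P[-1])
E
python3 - <<'E'
from tilt import *
j,jm=cam("wrist","pics/w7.png");s=ctrl.get_state();print(s["ee_pos"],s["wrist_force"],s["moment"],s["finger_gap"])
for n in(4,5,6,7): tilt(f"pics/w{n}.png")
E
```

```text
[ 0.5027 -0.1972  0.2333] [ 0.5317 -0.5681 -2.2759] [-0.0149  0.0363  0.0037] 0.039810432851388904
pics/w4.png 198 234 tilt -2.2435502926726505 [0.0264 0.0019 0.1918] [0.0306 0.0012 0.0818]
pics/w5.png 199 239 tilt -2.010348548170917 [0.0246 0.0015 0.1973] [0.0299 0.001  0.0752]
pics/w6.png 180 252 tilt 6.134651191446607 [0.0413 0.0015 0.1901] [0.0278 0.0012 0.0614]
pics/w7.png 161 259 tilt 13.057474927394463 [0.0567 0.0015 0.1833] [0.0275 0.001  0.0531]
```

Call:
play_rows --moves '[-0.06,0,0.03,0,20,-0.12,0,0.06,0,20,-0.17,0,0.09,0,20,-0.17,0,0.13,0,20,-0.17,0,0.16,0,20]'

```text
time_s: 13.82
ee_pos: [0.4984, -0.1981, 0.2295]
eef_rot: [-3.131, -0.257, -0.001]
wrist_force: [-2.5, 1.9, 12.3]
finger_gap: 0.0396
gripper_force: 8.0
```

Run:
```python
from tilt import *
j,jm=cam("wrist","pics/w8.png");s=ctrl.get_state();print(s["ee_pos"],s["wrist_force"],s["moment"],s["finger_gap"]);tilt("pics/w8.png")
```

```text
[ 0.4984 -0.1981  0.2295] [-2.3846  1.0164  9.4466] [0.3858 0.6724 0.0617] 0.03990188474378149
pics/w8.png 156 264 tilt 15.32983576810249 [0.0604 0.0007 0.1843] [0.0265 0.0009 0.0497]
```

Call:
play_rows --moves '[0,0,0,0,20,0,0,0,0,20,0,0,0,0,20,0,0,0,0,20,0,0,0,0,41]' --newtons 3

```text
time_s: 14.28
ee_pos: [0.4985, -0.1979, 0.2289]
eef_rot: [3.131, 0.258, 0.0]
wrist_force: [0.2, -0.5, 0.1]
finger_gap: 0.0405
gripper_force: 0.0
```

Call:
play_rows --moves '[0,0,0,0,43,0,0,0,0,46,0,0,0,0,50,0,0,0,0,60,0,0,0,0,70]'

```text
time_s: 14.7
ee_pos: [0.4985, -0.1978, 0.2289]
eef_rot: [3.131, 0.258, -0.0]
wrist_force: [-0.4, -0.2, -0.1]
finger_gap: 0.0588
gripper_force: 0.0
```

Run:
```python
from tilt import *
j,jm=cam("wrist","pics/w9.png");s=ctrl.get_state();print(s["ee_pos"],s["wrist_force"],s["finger_gap"]);tilt("pics/w9.png")
```

```text
[ 0.4985 -0.1978  0.2289] [ 0.552  -0.2244 -0.1884] 0.06263450024402628
pics/w9.png 155 262 tilt 14.716845567329306 [0.0609 0.0011 0.1897] [0.0277 0.0012 0.0486]
```

It stands on its own. Now I'll retreat straight up.

Call:
play_rows --moves '[0,0,0,0,80,0,0,-0.4,0,80,0,0,-1.2,0,80,0,0,-2.2,0,80,0,0,-3.3,0,80]'

```text
time_s: 15.17
ee_pos: [0.4979, -0.1978, 0.3284]
eef_rot: [-3.131, -0.257, 0.004]
wrist_force: [1.3, 0.3, 1.3]
finger_gap: 0.0796
gripper_force: 0.0
```

Call:
play_rows --moves '[0,0,-1,0,80,0,0,-1.5,0,80,0,0,-1.5,0,80,0,0,-1.5,0,80,0,0,-1.5,0,80]'

```text
time_s: 15.58
ee_pos: [0.4982, -0.1973, 0.3721]
eef_rot: [-3.13, -0.259, 0.001]
wrist_force: [-0.1, 0.1, 0.0]
finger_gap: 0.0801
gripper_force: 0.0
```

Run:
```python
from h import *
i,im=cam("scene","pics/s9.png");j,t=cam("top","pics/t9.png");s=ctrl.get_state();print(s["ee_pos"],s["wrist_force"],s["time_s"])
cv2.imwrite("pics/fin.png",np.hstack([cv2.resize(im[130:330,150:350],(400,400)),cv2.resize(t[130:330,290:490],(400,400))]))
```

```text
[ 0.4981 -0.1975  0.3718] [-0.3053  0.566  -0.0474] 15.6833
```

View pics/fin.png

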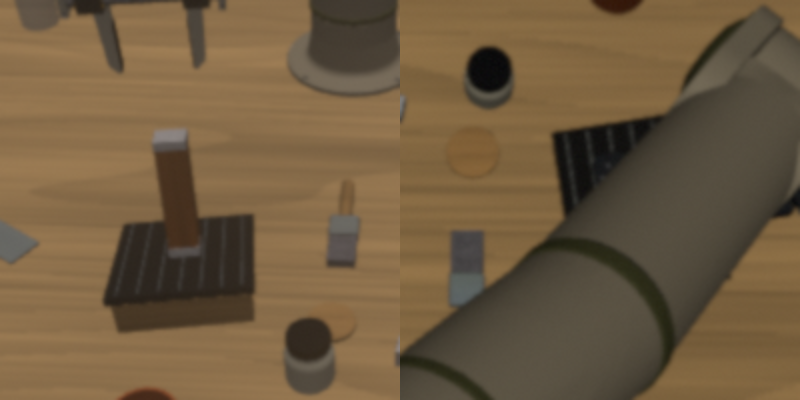

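The tamper stands flat on the slope, with its foot at left-crop (184,250) and its top at (171,140). The gripper is clear, and the brush, rib and jar have not moved.

```bash
python3 -c "
from station import ctrl
print(ctrl.hand_in())"
```

```text
the job is handed in; nothing more can be done
None
```

The job is handed in: the tamper stands by itself, heavy end down and foot flat, on the drying board, though the hand-in returned no verdict.

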